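# Snug the adjustable wrench and nip up the gas union

## Task

The adjustable wrench already sits loosely round the brass union nut on the burner's gas manifold box. With a light fingertip, roll the wrench's worm until the movable jaw is closed snugly on the nut; only then swing the handle to tighten the nut clockwise (seen from above) by one flat, a sixth of a turn. Leave the wrench lying on the nut with its jaw snug; never touch the nut itself, do not lean hard on the wrench, and leave the other things on the table alone.

Things in the scene. Friction and masses are not known exactly. Their poses are not given: they have to be found in the camera images.
- manifold: Grey painted steel box fixed to the table, 240 x 200 mm (its x, y), 40 mm high; origin at the centre of its underside. Its flat top, at 40 mm, carries the nut at (40, 40) mm and a round gauge, 40 mm across, 22 mm high, at (-85, 68) mm. The wrench lies on this top, handle roughly to the box's -y.
- nut_top (a point): Centre of the top face of the brass hex nut: 32 mm across flats, 37 mm across corners, 17 mm high, standing on the box, axis vertical. A fixed pipe stub 18 mm across rises through it to 18 mm above this point. Turning the nut takes about 0.2 N m all the way; no stop is met within the turn asked.
- nut (a joint): Angle of the nut, rad, growing clockwise seen from above (tightening); starts between -0.04 and 0.04, one flat is 1.05.
- wrench: Loose steel adjustable wrench, 235 mm long, about 0.5 kg, lying flat. Origin on its underside, midway between the jaws when they are closed on the nut (over the nut's axis when snug). x points out of the open mouth, z up; fixed jaw on the +y side, movable jaw on the -y side. Throat floor at x -19.5 mm. Head 16 mm thick, x -70 to -19.5, y -34 to 34 mm.
- jaw (a joint): How far the movable jaw has closed from its widest, m: the mouth opening is 44 mm minus this, so about 12 mm is flush on the nut (a little more when pinched). Starts at 4.5 to 8 mm. Only the worm moves it (1.2 mm per rad); it does not back off in normal turning.
- worm_mid (a point): Centre of the worm: knurled steel roller, radius 10 mm, 20 mm long, axis along the wrench's y, at (-46, -8, 11.2) mm in the wrench's frame, its top 5.2 mm proud of the head. Dragging its top to the wrench's +x (to the jaws) closes the jaw; the other way opens it. It takes a drag of 4 to 5 N; friction on a fingertip is 1.0 to 1.4: press with 6 to 15 N.
- worm (a joint): Angle of the worm, rad, growing as the jaw closes (1 rad per 10 mm of drag): the jaw's value over 1.2 mm, so 10 is flush on the nut. It stays where it is left. When the jaw is tight the worm stalls and a lightly pressed finger slips over it.
- handle_grip (a point): Point on the handle's centre line, mid thickness, at (-130, 0, 8.5) mm in the wrench's frame: a good place to push the handle sideways (2 to 5 N) from one side or between open fingers. The handle runs from x -70 to -200 mm, 22 mm wide, 3 to 14 mm above the wrench's underside, with an end of radius 14 mm.
- spare_nut: Bystander: small spare hex nut (24 mm across flats, 12 mm high) lying on the manifold box; origin at the underside.
- spanner: Bystander: fixed open-ended spanner, 170 mm, on the table; origin at the underside.
- squeeze: Bystander: squeeze bottle, 56 mm across, 170 mm tall; origin at the underside.
- rub_jar: Bystander: jar of rub, 60 mm across, 85 mm tall; origin at the underside.
- bowl: Bystander: steel bowl, 120 mm across, 50 mm tall; origin at the underside.
- spatula: Bystander: spatula, 260 mm; origin at the underside.
- cup: Bystander: steel cup, 70 mm across, 70 mm tall; origin at the underside.
Things that resemble listed ones, but are neither listed nor needed, are in the scene too. What is shaped like the wrench but red is not meant.

How it is judged:
By the outcome, as a careful person would: the job done as asked, in the order asked, and still so for the second after the job is handed in, with the robot touching nothing.
It also fails if it takes over 72 s, if anything falls off the work surface, if the arm or the gripper's body presses on something with over 40 N, if the wrist force passes 120 N, or if a joint passes its speed limit or range.

## Robot

A 6-joint arm with a two-finger parallel gripper is mounted at the origin on the work surface. World frame = base frame: x ahead of the robot, y to its left, z up, the work surface at z = 0. Lengths are in mm, angles in rad, forces in N, time in s.
With the tool pointing down it reaches from about 275 to 750 mm from the base axis. Payload 10.2 kg.
Tool frame: the origin (TCP) lies on the front face of the gripper's body, between the roots of the fingers; the fingertips stand 73 mm ahead of it and the grasp point (between the pads) lies 54 mm ahead of it; z points along the fingers, y is the line along which they close (so a half turn about z gives the same grasp; the last joint's range is limited). The gripper opens to 85 mm and grips with 20 to 120 N. Pads are 22 mm wide; open, the fingers measure 114 mm over their backs; the gripper's body (76 mm by 85 mm) begins 54 mm behind the grasp point. The pads swing forward as they close: fully open they stand 13 mm farther back than shut.
Start: joints at [0.921, 0.313, 1.498, -0, 1.331, -0.223], TCP at [217.342, 477.906, 303.894] pointing down, gripper open.
Joint ranges: [-2.94, 2.94], [-0.97, 2.17], [0.19, 2.56], [-1.23, 4.37], [0.02, 3.11], [-2.88, 2.88]. Speed limits (rad/s): [2.39, 2.39, 3.01, 3.14, 3.14, 3.14].

## Interface

Orientations are given as a unit quaternion [w, x, y, z].
In Python, from rig import * gives the robot as it stands.
- The arm moves only by the tool step_arm, never from a script. Its argument "plan" is a list of rows, each an object with "offset": the shift along the tool's x, y, z in cm, a list of three; "rot": the turn, a rotation vector about the tool's x, y, z in degrees, a list of three; "gripper": the finger opening in cm, from 0 to 8.54. In form: [{"offset": [x, y, z], "rot": [wx, wy, wz], "gripper": gripper}, ...]. A call has 1 to 12 rows; each row is the pose to reach, as a shift and turn from the pose commanded when the call began, along the tool's axes at that moment; what a row does not reach only later rows make up. A row lasts 1/10 s, in which the tool goes at most 50 mm and 8.59 degrees, less where a joint would pass 70% of its speed; a pose out of reach is approached as far as the arm can. A call with a gripper value outside its range is refused whole. The fingers move at their own pace and stop on an object; "squeeze" is the grip in N (left out, the last holds). Time passes only in rows, so rows that repeat a pose let the fingers close. It gives the time, the measured TCP pose, the force, the opening and the grip force at its end, in the units of the state.
- sense(): the state, without advancing time (a new reading comes with each control period).
- capture(name): name is "side" or "top" or "wrist"; returns a dict with "color" (480x640x3 uint8, red, green, blue), "depth" (480x640 float32, mm along the optical axis (not along the pixel's ray), 0 where there is no reading), "vertical_fov" (degrees; the focal length in pixels is half the picture's height over the tangent of half this angle, whatever the lens; pixels are square), "cx", "cy" (the principal point, pixels), "rvec" (rotation vector, rad) and "tvec" (3), from world to camera coordinates, as OpenCV has them; the wrist camera has in their place "mount" (4x4, takes a point from camera to tool coordinates, whose origin is the TCP and whose axes are the flange's). Camera axes: x right, y down, z forward; pixel columns grow to the right and rows downward; lengths in mm; the calibration is good to about 2 mm. A picture is of the moment at which its call begins: read the wrist's pose just before it.
- finish_job(): hands the job in; it is judged then, once.
The state is a dict: "time_s": time; "joints": joint angles; "dq": joint speeds; "tau": joint torques, N m; "eef_pos": TCP position; "ee_rot": TCP orientation; "force": force on the tool from outside, world axes, zero at the start; "wrist_torque": the same for the moment, N m; "grip_width": opening from 0.0 (shut) to 1.0 (fully open); "grip_force": force on a finger pad.
Only numpy, scipy, OpenCV 4.12 (cv2) and the standard library are available. Lean on these libraries where they do the work, as an engineer would, in place of code of your own. Each camera call takes 0.05 s, during which the arm holds its last target. There are 200 camera calls.

## Working session

There is one attempt and no reset: what is moved stays moved. The work goes in short steps, Python scripts to look and compute and a tool call to move; the robot and the scene stay as the last step left them, time stands still between calls to the robot, and variables do not carry over. Pictures are saved under pics/ and viewed, at most 10 in all, crops included, and the job is handed in when it is done.

Besides the shell and the picture viewer there is one more tool, called after ">>>" by a JSON object that holds its "method" and its "body", one argument or row to a line. step_arm: Moves the arm, as the interface text tells. Its arguments: {"type":"object","properties":{"plan":{"type":"array"},"squeeze":{"type":"number"}},"required":["plan"]}

```bash
mkdir -p pics; cat > h.py <<'E'
from rig import *
import numpy as np, cv2
from scipy.spatial.transform import Rotation as R
def cam(c,st=None):
    f=c["color"].shape[0]/2/np.tan(np.radians(c["vertical_fov"])/2)
    K=np.array([[f,0,c["cx"]],[0,f,c["cy"]],[0,0,1]])
    if "mount" in c:
        q=st["ee_rot"]; T=np.eye(4); T[:3,:3]=R.from_quat([q[1],q[2],q[3],q[0]]).as_matrix(); T[:3,3]=st["eef_pos"]
        M=T@np.array(c["mount"])
    else:
        W=np.eye(4); W[:3,:3]=R.from_rotvec(np.ravel(c["rvec"])).as_matrix(); W[:3,3]=np.ravel(c["tvec"]); M=np.linalg.inv(W)
    return K,M
def atz(K,M,u,v,z):
    d=M[:3,:3]@np.linalg.inv(K)@[u,v,1]; o=M[:3,3]; return o+d*(z-o[2])/d[2]
def dep(c,K,M,u,v):
    d=c["depth"][int(v),int(u)]; return (M@np.append(np.linalg.inv(K)@[u,v,1]*d,1))[:3]
E
python3 - <<'E'
from h import *
st=sense(); print(st)
c=capture("top"); cv2.imwrite("pics/top.png",c["color"][:,:,::-1]); np.savez("top.npz",**c)
K,M=cam(c); print(K,M)
c=capture("side"); cv2.imwrite("pics/side.png",c["color"][:,:,::-1])
E
```

```text
{'time_s': 0.0, 'joints': array([ 9.20580800e-01,  3.13424019e-01,  1.49843921e+00, -3.58469891e-05,
        1.33098563e+00, -2.23421689e-01]), 'dq': array([-1.07367275e-03, -9.34383672e-04, -7.99469305e-04,  1.18652770e-03,
       -1.86354338e-04, -4.80980362e-05]), 'tau': array([-7.22320260e-05, -4.12268186e+01, -2.59743780e+01, -1.70413450e-04,
        4.10268927e-03,  3.52072846e-05]), 'eef_pos': array([217.24949068, 477.75714836, 303.34751002]), 'ee_rot': array([-2.49951365e-04,  2.11776770e-01,  9.77317863e-01, -5.76490286e-04]), 'force': array([ 0.49134137, -0.36429206, -0.01539683]), 'wrist_torque': array([ 0.00952923, -0.0311674 ,  0.00495452]), 'grip_force': 0.0, 'grip_width': 0.9984641616436121}
[[452.2743775    0.         325.20037418]
 [  0.         452.2743775  231.30480417]
 [  0.           0.           1.        ]] [[-2.36297482e-02 -9.82686290e-01  1.83764226e-01  3.29429275e+02]
 [-9.99129848e-01  2.95325816e-02  2.94511966e-02 -4.70760288e+01]
 [-3.43683191e-02 -1.82908399e-01 -9.82529051e-01  1.03830665e+03]
 [ 0.00000000e+00  0.00000000e+00  0.00000000e+00  1.00000000e+00]]
```

View pics/top.png

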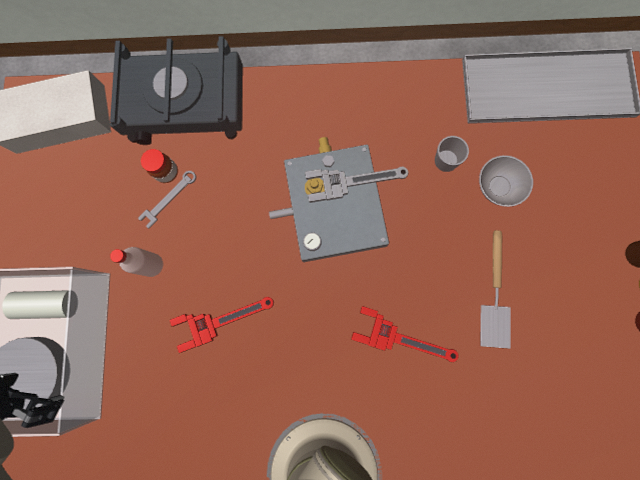

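```bash
python3 - <<'E'
from h import *
c=dict(np.load("top.npz")); K,M=cam(c)
im=c["color"][135:270,265:425,::-1]; cv2.imwrite("pics/crop.png",cv2.resize(im,(800,675)[:2] if 0 else (711,600),interpolation=cv2.INTER_CUBIC))
for u,v,z in [(315,185,57),(403,172,54),(335,181,56),(312,241,62)]: print(atz(K,M,u,v,z).round(1),dep(c,K,M,u,v).round(1))
E
```

```text
[619.7   2.8  57. ] [614.3   1.9  75.3]
[ 644.3 -196.4   54. ] [ 645.3 -196.8   50.9]
[627.9 -42.5  56. ] [626.3 -42.5  61.2]
[491.3  11.6  62. ] [490.3  11.2  68.2]
```

View pics/crop.png

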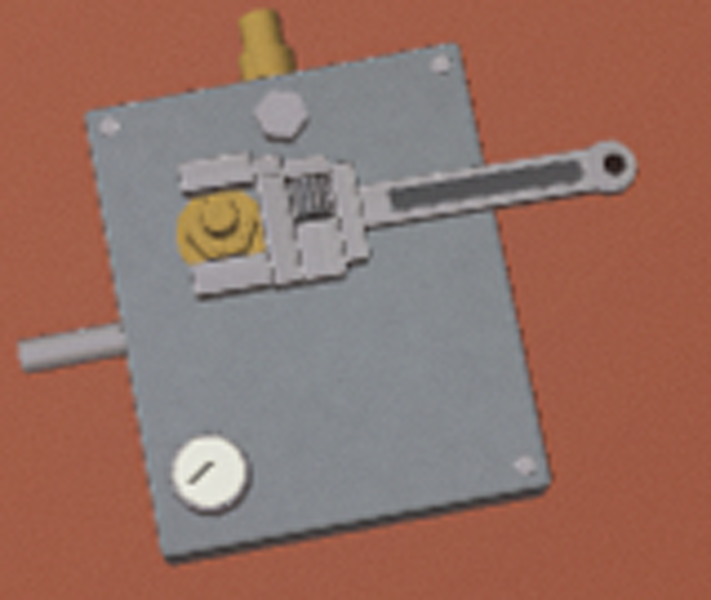

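>>> {"method": "step_arm", "body": {
  "plan": [
    {"offset": [-5, -2.5, 0], "rot": [0, 0, -6], "gripper": 0},
    {"offset": [-10, -5, 0], "rot": [0, 0, -12], "gripper": 0},
    {"offset": [-15, -7.6, 0], "rot": [0, 0, -18], "gripper": 0},
    {"offset": [-20, -10.2, 0], "rot": [0, 0, -24], "gripper": 0},
    {"offset": [-25, -12.8, 0], "rot": [0, 0, -30], "gripper": 0},
    {"offset": [-30, -15.4, 0], "rot": [0, 0, -33.4], "gripper": 0},
    {"offset": [-35, -18, 0], "rot": [0, 0, -33.4], "gripper": 0},
    {"offset": [-40, -20.6, 0], "rot": [0, 0, -33.4], "gripper": 0},
    {"offset": [-45, -23.2, 1], "rot": [0, 0, -33.4], "gripper": 0},
    {"offset": [-50, -25.8, 3], "rot": [0, 0, -33.4], "gripper": 0},
    {"offset": [-55, -28.4, 6], "rot": [0, 0, -33.4], "gripper": 0},
    {"offset": [-59, -30.4, 8.8], "rot": [0, 0, -33.4], "gripper": 0}
  ],
  "squeeze": 20
}}

```text
time_s: 1.3
eef_pos: [584.3, 12.1, 249.4]
ee_rot: [0.0, -0.078, 0.997, -0.0]
force: [0.3, 0.8, 1.0]
grip_width: 0.001
grip_force: 0.0
```

>>> {"method": "step_arm", "body": {
  "plan": [
    {"offset": [0, 0, 0], "rot": [0, 0, 0], "gripper": 0},
    {"offset": [0, 0, 0], "rot": [0, 0, 0], "gripper": 0},
    {"offset": [0, 0, 0], "rot": [0, 0, 0], "gripper": 0}
  ]
}}

```text
time_s: 1.6
eef_pos: [583.0, 14.9, 250.4]
ee_rot: [0.0, -0.078, 0.997, 0.0]
force: [-0.7, 0.2, 0.6]
grip_width: -0.002
grip_force: 0.0
```

```bash
python3 - <<'E'
from h import *
st=sense(); print(st["time_s"],st["eef_pos"],st["ee_rot"],st["force"],st["grip_width"],st["joints"])
c=capture("wrist"); cv2.imwrite("pics/w1.png",c["color"][:,:,::-1]); 
np.savez("w1.npz",eef_pos=st["eef_pos"],ee_rot=st["ee_rot"],**c)
print(c["mount"])
E
```

```text
1.6 [582.95101647  14.91483279 250.42572571] [ 2.45578526e-04 -7.84303298e-02  9.96919567e-01  9.40279385e-06] [-0.69925948  0.23819972  0.55257711] -0.002258030260566989 [-1.75249032e-01  4.83376226e-01  1.39302791e+00  1.48403431e-04
  1.26471781e+00 -1.90311197e+00]
[[ 7.37086787e-04 -9.64123946e-01 -2.65451454e-01  6.67050598e+01]
 [ 9.99999293e-01  9.58296593e-04 -7.03821447e-04 -2.27513427e-01]
 [ 9.32952335e-04 -2.65450747e-01  9.64123970e-01 -7.18742379e+01]
 [ 0.00000000e+00  0.00000000e+00  0.00000000e+00  1.00000000e+00]]
```

View pics/w1.png

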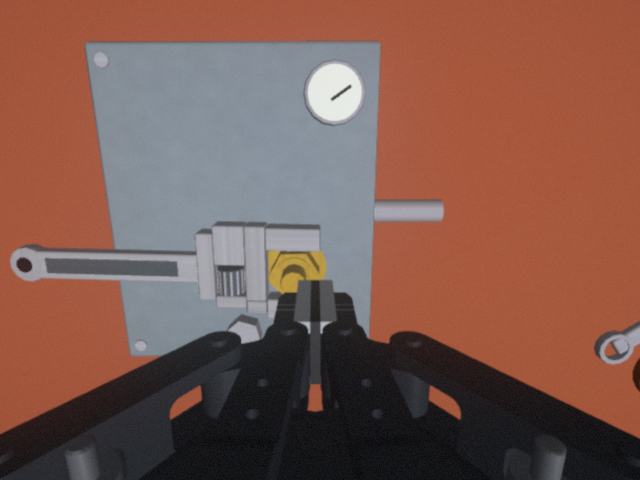

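```bash
python3 - <<'E'
from h import *
c=dict(np.load("w1.npz")); K,M=cam(c,c); print(K[0,0])
im=c["color"][205:345,190:350,::-1]; cv2.imwrite("pics/w1c.png",cv2.resize(im,(686,600),interpolation=cv2.INTER_CUBIC))
for n,u,v,z in [("hole",25,264,54),("worm",231,282,61),("stub",292,275,75),("gauge",334,92,62),("corner",380,43,40),("corner",89,43,40),("tip",315,284,0)]: print(n,atz(K,M,u,v,z).round(1),dep(c,K,M,u,v).round(1))
E
```

```text
383.48400675939934
hole [ 646.2 -193.2   54. ] [ 647.6 -195.3   51.2]
worm [633.3 -39.6  61. ] [631.8 -39.1  64.4]
stub [615.3   3.7  75. ] [614.5   3.7  77. ]
gauge [492.7  12.5  62. ] [493.   12.4  65.2]
corner [455.3  38.4  40. ] [447.   43.    2.3]
corner [ 485.9 -154.5   40. ] [ 486.1 -153.6   41.6]
tip [650.4  25.3   0. ] [572.1  12.9 189.2]
```

View pics/w1c.png

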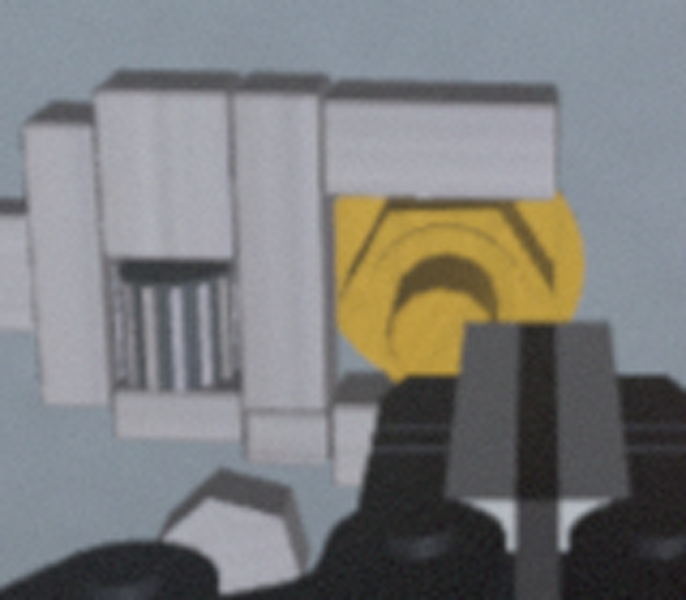

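>>> {"method": "step_arm", "body": {
  "plan": [
    {"offset": [-1, -2, 0], "rot": [0, 0, 8], "gripper": 0},
    {"offset": [-2, -4, 0], "rot": [0, 0, 16], "gripper": 0},
    {"offset": [-3, -6, 1], "rot": [0, 0, 24], "gripper": 0},
    {"offset": [-3.84, -7.1, 2], "rot": [0, 0, 32], "gripper": 0},
    {"offset": [-3.84, -7.1, 3], "rot": [0, 0, 40], "gripper": 0},
    {"offset": [-3.84, -7.1, 4], "rot": [0, 0, 48], "gripper": 0},
    {"offset": [-3.84, -7.1, 5], "rot": [0, 0, 56], "gripper": 0},
    {"offset": [-3.84, -7.1, 6], "rot": [0, 0, 64], "gripper": 0},
    {"offset": [-3.84, -7.1, 7], "rot": [0, 0, 72], "gripper": 0},
    {"offset": [-3.84, -7.1, 8], "rot": [0, 0, 80], "gripper": 0},
    {"offset": [-3.84, -7.1, 9], "rot": [0, 0, 88], "gripper": 0},
    {"offset": [-3.84, -7.1, 9.5], "rot": [0, 0, 90], "gripper": 0}
  ]
}}

```text
time_s: 2.85
eef_pos: [631.9, -48.8, 155.0]
ee_rot: [0.0, 0.651, 0.759, 0.0]
force: [0.3, 0.2, 0.9]
grip_width: 0.006
grip_force: 0.0
```

>>> {"method": "step_arm", "body": {
  "plan": [
    {"offset": [0, 0, 0], "rot": [0, 0, 0], "gripper": 0},
    {"offset": [0, 0, 0], "rot": [0, 0, 0], "gripper": 0},
    {"offset": [0, 0, 0], "rot": [0, 0, 0], "gripper": 0}
  ]
}}

```text
time_s: 3.15
eef_pos: [632.4, -49.7, 155.7]
ee_rot: [0.001, 0.649, 0.761, 0.0]
force: [0.7, -1.4, -0.8]
grip_width: 0.002
grip_force: 0.0
```

```bash
python3 - <<'E'
from h import *
st=sense(); print(st["time_s"],st["eef_pos"],st["ee_rot"],st["force"],st["joints"])
c=capture("wrist"); im=c["color"][:,:,::-1]; cv2.imwrite("pics/w2.png",im)
np.savez("w2.npz",eef_pos=st["eef_pos"],ee_rot=st["ee_rot"],**c)
E
```

```text
3.15 [632.3863127  -49.72370955 155.71677027] [5.68233112e-04 6.49259110e-01 7.60567034e-01 2.67806586e-04] [ 0.6810616 -1.3678865 -0.7523605] [-2.62849706e-01  6.88121359e-01  1.31485482e+00 -4.62053781e-06
  1.13736013e+00 -4.20423952e-01]
```

View pics/w2.png

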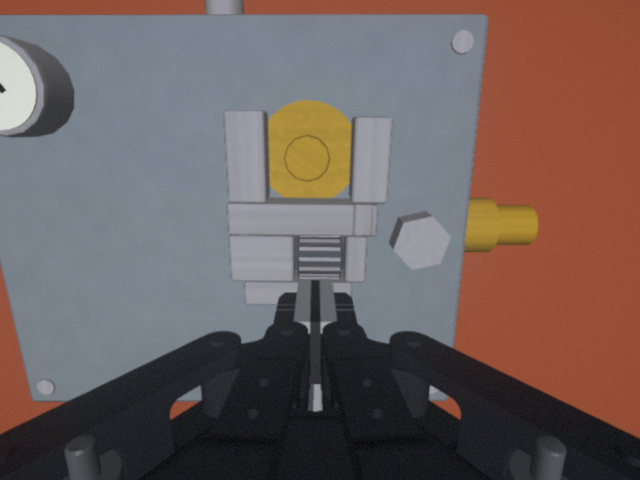

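```bash
python3 - <<'E'
from h import *
c=dict(np.load("w2.npz")); K,M=cam(c,c)
for n,u,v,z in [("worm",320,257,61),("stub",307,158,75),("fj",267,160,56),("mj",354,160,56)]: print(n,atz(K,M,u,v,z).round(1),dep(c,K,M,u,v).round(1))
x=np.array([-.158,.9875,0]);y=np.array([-.9875,-.158,0])
d=atz(K,M,320,257,61)-c["eef_pos"]; print("worm rel tcp in wrench axes",d@x,d@y)
p=(np.linalg.inv(M)@np.append(c["eef_pos"]-[0,0,73],1))[:3]; print("tip px",K@p/p[2])
E
```

```text
worm [633.7 -39.1  61. ] [633.4 -38.   64.3]
stub [621.1   5.1  75. ] [621.1   5.2  76.5]
fj [603.7   0.   56. ] [ 6.031e+02 -5.000e-01  5.020e+01]
mj [641.5   6.1  56. ] [641.    6.3  60.6]
worm rel tcp in wrench axes 10.302653204770966 -2.953044854221036
tip px [313.47282726 297.85826074   1.        ]
```

>>> {"method": "step_arm", "body": {
  "plan": [
    {"offset": [0.1, 0.25, 1.0], "rot": [0, 0, 0], "gripper": 0},
    {"offset": [0.1, 0.25, 1.6], "rot": [0, 0, 0], "gripper": 0},
    {"offset": [0.1, 0.25, 1.9], "rot": [0, 0, 0], "gripper": 0},
    {"offset": [0.1, 0.25, 1.9], "rot": [0, 0, 0], "gripper": 0},
    {"offset": [0.1, 0.25, 1.9], "rot": [0, 0, 0], "gripper": 0}
  ]
}}

```text
time_s: 3.7
eef_pos: [634.6, -48.8, 135.8]
ee_rot: [-0.0, 0.65, 0.76, -0.0]
force: [0.6, -0.2, -0.1]
grip_width: -0.004
grip_force: 0.0
```

>>> {"method": "step_arm", "body": {
  "plan": [
    {"offset": [0, 0, 0.05], "rot": [0, 0, 0], "gripper": 0},
    {"offset": [0, 0, 0.1], "rot": [0, 0, 0], "gripper": 0},
    {"offset": [0, 0, 0.1], "rot": [0, 0, 0], "gripper": 0}
  ]
}}

```text
time_s: 4.0
eef_pos: [634.6, -48.8, 134.9]
ee_rot: [0.0, 0.65, 0.76, 0.0]
force: [0.0, 0.9, -0.0]
grip_width: -0.002
grip_force: 0.0
```

>>> {"method": "step_arm", "body": {
  "plan": [
    {"offset": [0, 0, 0.05], "rot": [0, 0, 0], "gripper": 0},
    {"offset": [0, 0, 0.08], "rot": [0, 0, 0], "gripper": 0},
    {"offset": [0, 0, 0.08], "rot": [0, 0, 0], "gripper": 0}
  ]
}}

```text
time_s: 4.3
eef_pos: [634.6, -48.5, 134.2]
ee_rot: [-0.0, 0.65, 0.76, 0.0]
force: [-0.3, 2.9, 3.0]
grip_width: 0.0
grip_force: 1.2
```

>>> {"method": "step_arm", "body": {
  "plan": [
    {"offset": [0, 0, 0.03], "rot": [0, 0, 0], "gripper": 0},
    {"offset": [0, 0, 0.05], "rot": [0, 0, 0], "gripper": 0},
    {"offset": [0, 0, 0.05], "rot": [0, 0, 0], "gripper": 0}
  ]
}}

```text
time_s: 4.6
eef_pos: [634.6, -48.4, 133.8]
ee_rot: [-0.0, 0.65, 0.76, 0.0]
force: [-1.3, 3.3, 5.2]
grip_width: -0.002
grip_force: 2.4
```

>>> {"method": "step_arm", "body": {
  "plan": [
    {"offset": [0.1, 0, 0.05], "rot": [0, 0, 0], "gripper": 0},
    {"offset": [0.3, 0, 0.07], "rot": [0, 0, 0], "gripper": 0},
    {"offset": [0.5, 0, 0.07], "rot": [0, 0, 0], "gripper": 0},
    {"offset": [0.6, 0, 0.07], "rot": [0, 0, 0], "gripper": 0}
  ]
}}

```text
time_s: 5.0
eef_pos: [634.0, -44.3, 133.7]
ee_rot: [0.002, 0.65, 0.76, -0.001]
force: [-2.2, -4.9, 7.5]
grip_width: -0.001
grip_force: 3.5
```

>>> {"method": "step_arm", "body": {
  "plan": [
    {"offset": [0.15, 0, 0], "rot": [0, 0, 0], "gripper": 0},
    {"offset": [0.3, 0, 0], "rot": [0, 0, 0], "gripper": 0},
    {"offset": [0.45, 0, 0], "rot": [0, 0, 0], "gripper": 0},
    {"offset": [0.6, 0, 0], "rot": [0, 0, 0], "gripper": 0}
  ]
}}

```text
time_s: 5.4
eef_pos: [633.1, -38.5, 133.7]
ee_rot: [0.002, 0.65, 0.76, -0.001]
force: [-1.6, -6.0, 7.1]
grip_width: -0.001
grip_force: 3.4
```

>>> {"method": "step_arm", "body": {
  "plan": [
    {"offset": [0.15, 0, 0], "rot": [0, 0, 0], "gripper": 0},
    {"offset": [0.3, 0, 0.01], "rot": [0, 0, 0], "gripper": 0},
    {"offset": [0.45, 0, 0.01], "rot": [0, 0, 0], "gripper": 0},
    {"offset": [0.6, 0, 0.01], "rot": [0, 0, 0], "gripper": 0},
    {"offset": [0.75, 0, 0.01], "rot": [0, 0, 0], "gripper": 0}
  ]
}}

```text
time_s: 5.9
eef_pos: [632.0, -30.9, 133.5]
ee_rot: [0.002, 0.65, 0.76, -0.001]
force: [-0.6, -3.7, 5.4]
grip_width: -0.0
grip_force: 2.3
```

```bash
python3 - <<'E'
from h import *
st=sense(); print(st["time_s"],st["eef_pos"],st["force"])
c=capture("wrist"); im=c["color"][:,:,::-1]; cv2.imwrite("pics/w3.png",im)
np.savez("w3.npz",eef_pos=st["eef_pos"],ee_rot=st["ee_rot"],**c)
E
```

```text
5.9 [631.96170372 -30.9475841  133.52347913] [-0.59792786 -3.71822025  5.44874735]
```

View pics/w3.png

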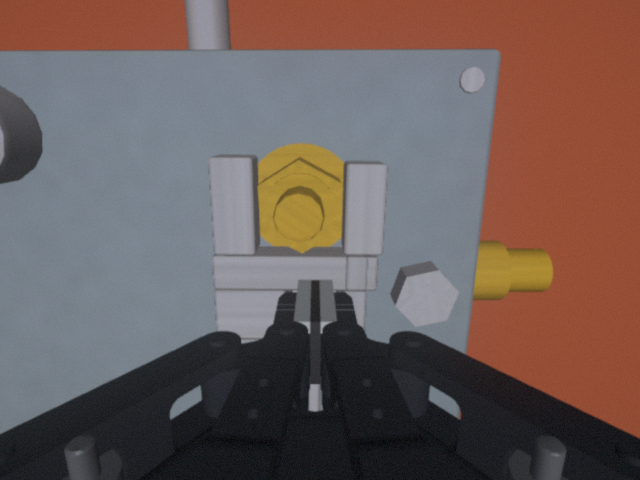

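>>> {"method": "step_arm", "body": {
  "plan": [
    {"offset": [0, 0, -0.4], "rot": [0, 0, 0], "gripper": 0},
    {"offset": [-0.6, 0, -0.6], "rot": [0, 0, 0], "gripper": 0},
    {"offset": [-1.4, 0, -0.6], "rot": [0, 0, 0], "gripper": 0},
    {"offset": [-1.85, 0, -0.4], "rot": [0, 0, 0], "gripper": 0},
    {"offset": [-1.85, 0, -0.15], "rot": [0, 0, 0], "gripper": 0},
    {"offset": [-1.85, 0, 0.0], "rot": [0, 0, 0], "gripper": 0},
    {"offset": [-1.85, 0, 0.02], "rot": [0, 0, 0], "gripper": 0}
  ]
}}

```text
time_s: 6.65
eef_pos: [634.6, -48.2, 133.5]
ee_rot: [0.001, 0.65, 0.76, -0.0]
force: [-3.2, -3.2, 9.4]
grip_width: -0.002
grip_force: 4.8
```

>>> {"method": "step_arm", "body": {
  "plan": [
    {"offset": [0.15, 0, 0], "rot": [0, 0, 0], "gripper": 0},
    {"offset": [0.3, 0, 0], "rot": [0, 0, 0], "gripper": 0},
    {"offset": [0.45, 0, 0], "rot": [0, 0, 0], "gripper": 0},
    {"offset": [0.6, 0, 0], "rot": [0, 0, 0], "gripper": 0},
    {"offset": [0.75, 0, 0], "rot": [0, 0, 0], "gripper": 0},
    {"offset": [0.9, 0, 0], "rot": [0, 0, 0], "gripper": 0}
  ]
}}

```text
time_s: 7.25
eef_pos: [633.3, -39.8, 133.6]
ee_rot: [0.001, 0.65, 0.76, -0.0]
force: [-3.6, -5.0, 7.9]
grip_width: -0.001
grip_force: 4.3
```

>>> {"method": "step_arm", "body": {
  "plan": [
    {"offset": [0.15, 0, 0], "rot": [0, 0, 0], "gripper": 0},
    {"offset": [0.3, 0, 0.01], "rot": [0, 0, 0], "gripper": 0},
    {"offset": [0.45, 0, 0.01], "rot": [0, 0, 0], "gripper": 0},
    {"offset": [0.6, 0, 0.02], "rot": [0, 0, 0], "gripper": 0},
    {"offset": [0.75, 0, 0.02], "rot": [0, 0, 0], "gripper": 0},
    {"offset": [0.9, 0, 0.03], "rot": [0, 0, 0], "gripper": 0}
  ]
}}

```text
time_s: 7.85
eef_pos: [632.2, -30.8, 133.4]
ee_rot: [0.002, 0.65, 0.76, 0.0]
force: [-0.1, -3.6, 7.8]
grip_width: -0.0
grip_force: 3.3
```

>>> {"method": "step_arm", "body": {
  "plan": [
    {"offset": [0, 0, -0.4], "rot": [0, 0, 0], "gripper": 0},
    {"offset": [-0.6, 0, -0.6], "rot": [0, 0, 0], "gripper": 0},
    {"offset": [-1.4, 0, -0.6], "rot": [0, 0, 0], "gripper": 0},
    {"offset": [-1.85, 0, -0.4], "rot": [0, 0, 0], "gripper": 0},
    {"offset": [-1.85, 0, -0.15], "rot": [0, 0, 0], "gripper": 0},
    {"offset": [-1.85, 0, -0.02], "rot": [0, 0, 0], "gripper": 0},
    {"offset": [-1.85, 0, 0.0], "rot": [0, 0, 0], "gripper": 0}
  ]
}}

```text
time_s: 8.55
eef_pos: [634.6, -49.0, 133.3]
ee_rot: [0.001, 0.65, 0.76, -0.0]
force: [-3.5, -3.3, 10.6]
grip_width: -0.002
grip_force: 5.3
```

>>> {"method": "step_arm", "body": {
  "plan": [
    {"offset": [0.15, 0, 0], "rot": [0, 0, 0], "gripper": 0},
    {"offset": [0.3, 0, 0], "rot": [0, 0, 0], "gripper": 0},
    {"offset": [0.45, 0, 0], "rot": [0, 0, 0], "gripper": 0},
    {"offset": [0.6, 0, 0], "rot": [0, 0, 0], "gripper": 0},
    {"offset": [0.75, 0, 0], "rot": [0, 0, 0], "gripper": 0},
    {"offset": [0.9, 0, 0], "rot": [0, 0, 0], "gripper": 0}
  ]
}}

```text
time_s: 9.15
eef_pos: [633.7, -40.4, 133.7]
ee_rot: [0.002, 0.65, 0.76, -0.0]
force: [-0.9, -6.0, 9.2]
grip_width: -0.0
grip_force: 4.5
```

```bash
python3 - <<'E'
from h import *
st=sense(); print(st["time_s"],st["eef_pos"],st["force"])
c=capture("wrist"); im=c["color"][:,:,::-1]; cv2.imwrite("pics/w4.png",cv2.resize(im[130:330,180:400],(660,600),interpolation=cv2.INTER_CUBIC))
E
```

```text
9.15 [633.72168796 -40.41906622 133.65567727] [-0.85476389 -5.97294883  9.15363031]
```

View pics/w4.png

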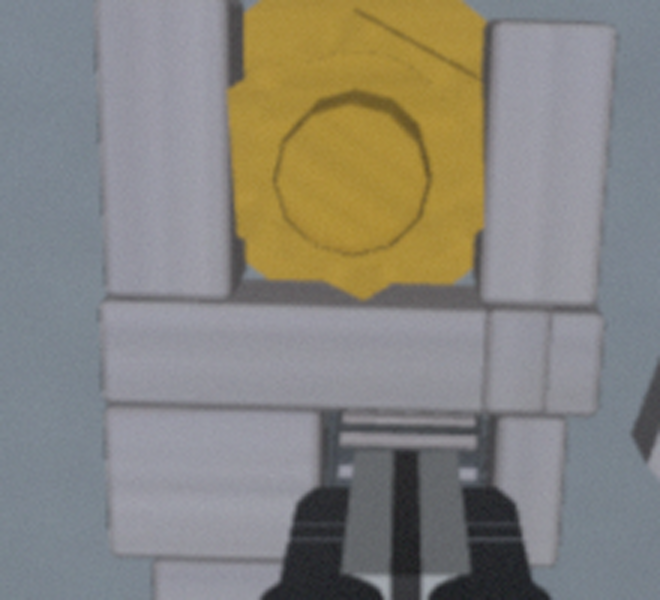

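>>> {"method": "step_arm", "body": {
  "plan": [
    {"offset": [0.15, 0, 0], "rot": [0, 0, 0], "gripper": 0},
    {"offset": [0.3, 0, 0.01], "rot": [0, 0, 0], "gripper": 0},
    {"offset": [0.45, 0, 0.01], "rot": [0, 0, 0], "gripper": 0}
  ]
}}

```text
time_s: 9.5
eef_pos: [633.2, -36.3, 133.7]
ee_rot: [0.002, 0.65, 0.76, -0.0]
force: [-0.3, -7.5, 8.7]
grip_width: -0.003
grip_force: 4.2
```

>>> {"method": "step_arm", "body": {
  "plan": [
    {"offset": [0.15, 0, 0], "rot": [0, 0, 0], "gripper": 0},
    {"offset": [0.3, 0, 0.01], "rot": [0, 0, 0], "gripper": 0},
    {"offset": [0.45, 0, 0.01], "rot": [0, 0, 0], "gripper": 0}
  ]
}}

```text
time_s: 9.8
eef_pos: [632.8, -32.2, 133.6]
ee_rot: [0.003, 0.65, 0.76, -0.0]
force: [1.3, -9.4, 8.2]
grip_width: 0.002
grip_force: 3.9
```

>>> {"method": "step_arm", "body": {
  "plan": [
    {"offset": [0, 0, -0.4], "rot": [0, 0, 0], "gripper": 0},
    {"offset": [-0.6, 0, -0.6], "rot": [0, 0, 0], "gripper": 0},
    {"offset": [-1.3, 0, -0.6], "rot": [0, 0, 0], "gripper": 0},
    {"offset": [-1.5, 0, -0.4], "rot": [0, 0, 0], "gripper": 0},
    {"offset": [-1.5, 0, -0.15], "rot": [0, 0, 0], "gripper": 0},
    {"offset": [-1.5, 0, -0.02], "rot": [0, 0, 0], "gripper": 0},
    {"offset": [-1.5, 0, 0.0], "rot": [0, 0, 0], "gripper": 0}
  ]
}}

```text
time_s: 10.5
eef_pos: [634.1, -45.8, 133.5]
ee_rot: [0.001, 0.65, 0.76, -0.0]
force: [-5.9, -3.1, 14.3]
grip_width: 0.001
grip_force: 7.1
```

>>> {"method": "step_arm", "body": {
  "plan": [
    {"offset": [0.15, 0, 0], "rot": [0, 0, 0], "gripper": 0},
    {"offset": [0.3, 0, 0], "rot": [0, 0, 0], "gripper": 0},
    {"offset": [0.4, 0, 0], "rot": [0, 0, 0], "gripper": 0}
  ]
}}

```text
time_s: 10.8
eef_pos: [633.9, -43.2, 133.6]
ee_rot: [0.002, 0.65, 0.76, -0.001]
force: [-3.3, -10.2, 10.5]
grip_width: 0.001
grip_force: 5.4
```

>>> {"method": "step_arm", "body": {
  "plan": [
    {"offset": [0.15, 0, 0], "rot": [0, 0, 0], "gripper": 0},
    {"offset": [0.3, 0, 0], "rot": [0, 0, 0], "gripper": 0},
    {"offset": [0.4, 0, 0], "rot": [0, 0, 0], "gripper": 0}
  ]
}}

```text
time_s: 11.1
eef_pos: [633.7, -39.1, 133.6]
ee_rot: [0.003, 0.65, 0.76, -0.0]
force: [-0.2, -7.3, 8.9]
grip_width: -0.002
grip_force: 4.6
```

>>> {"method": "step_arm", "body": {
  "plan": [
    {"offset": [0.15, 0, 0.01], "rot": [0, 0, 0], "gripper": 0},
    {"offset": [0.3, 0, 0.02], "rot": [0, 0, 0], "gripper": 0},
    {"offset": [0.4, 0, 0.02], "rot": [0, 0, 0], "gripper": 0}
  ]
}}

```text
time_s: 11.4
eef_pos: [633.3, -35.2, 133.6]
ee_rot: [0.003, 0.65, 0.76, 0.0]
force: [1.2, -9.3, 8.9]
grip_width: -0.004
grip_force: 4.7
```

>>> {"method": "step_arm", "body": {
  "plan": [
    {"offset": [0.1, 0, 0.01], "rot": [0, 0, 0], "gripper": 0},
    {"offset": [0.2, 0, 0.01], "rot": [0, 0, 0], "gripper": 0},
    {"offset": [0.3, 0, 0.01], "rot": [0, 0, 0], "gripper": 0}
  ]
}}

```text
time_s: 11.7
eef_pos: [632.9, -32.2, 133.6]
ee_rot: [0.003, 0.65, 0.76, 0.0]
force: [1.9, -9.8, 10.4]
grip_width: 0.002
grip_force: 4.8
```

>>> {"method": "step_arm", "body": {
  "plan": [
    {"offset": [0, 0, -0.5], "rot": [0, 0, 0], "gripper": 0},
    {"offset": [0, 0, -2], "rot": [0, 0, 0], "gripper": 0},
    {"offset": [-2, 0, -4], "rot": [0, 0, 0], "gripper": 0},
    {"offset": [-3, 0, -5], "rot": [0, 0, 0], "gripper": 0},
    {"offset": [-3, 0, -5], "rot": [0, 0, 0], "gripper": 0},
    {"offset": [-3, 0, -5], "rot": [0, 0, 0], "gripper": 0}
  ]
}}

```text
time_s: 12.3
eef_pos: [636.0, -59.7, 181.2]
ee_rot: [-0.001, 0.65, 0.76, -0.0]
force: [-0.7, 0.1, -1.0]
grip_width: 0.0
grip_force: 0.0
```

```bash
python3 - <<'E'
from h import *
st=sense(); print(st["time_s"],st["eef_pos"],st["force"])
c=capture("wrist"); im=c["color"][:,:,::-1]; cv2.imwrite("pics/w5.png",cv2.resize(im[60:280,190:430],(654,600),interpolation=cv2.INTER_CUBIC))
np.savez("w5.npz",eef_pos=st["eef_pos"],ee_rot=st["ee_rot"],**c)
E
```

```text
12.3 [636.0265855  -59.72367406 181.17510011] [-0.74122507  0.11905615 -1.01437516]
```

View pics/w5.png

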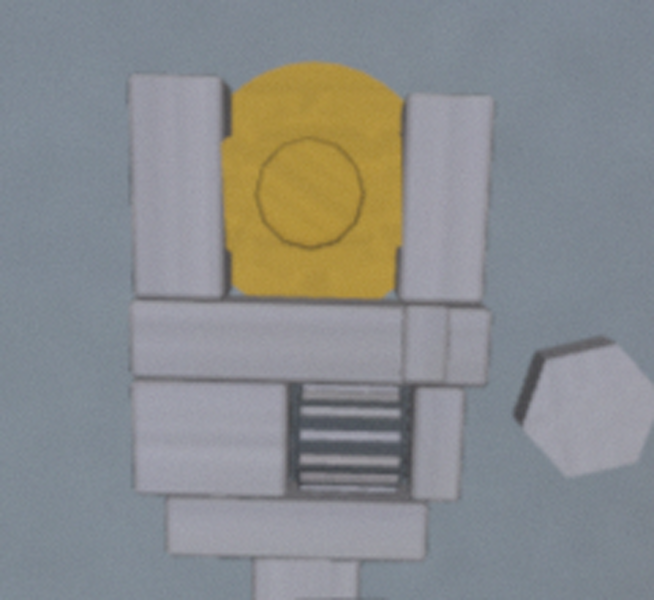

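```bash
python3 - <<'E'
from h import *
c=dict(np.load("w5.npz")); K,M=cam(c,c); q=c["ee_rot"]; Rt=R.from_quat([q[1],q[2],q[3],q[0]]).as_matrix()
def px(a,b): return 190+a*240/654, 60+b*220/600
for n,a,b,z in [("neck",305.5,580,54),("stub",310,193,75),("headL",135,440,56),("headR",462,440,56),("jawtipL",130,80,56),("worm",352,438,61)]:
    p=atz(K,M,*px(a,b),z); print(n,p.round(1),(Rt.T@(p-c["eef_pos"])).round(1))
n=c["eef_pos"]; print(Rt.round(3))
E
```

```text
neck [630.9 -70.4  54. ] [ -9.8  -6.6 127.2]
stub [621.2   4.9  75. ] [ 66.1  -4.5 106.2]
headL [594.  -46.2  56. ] [ 19.8 -39.3 125.2]
headR [656.6 -36.3  56. ] [ 19.9  24.1 125.2]
jawtipL [586.3  18.9  56. ] [ 85.3 -36.8 125.3]
worm [635.2 -38.   61. ] [ 21.4   2.7 120.2]
[[-0.155  0.988 -0.001]
 [ 0.988  0.155  0.001]
 [ 0.001 -0.001 -1.   ]]
```

>>> {"method": "step_arm", "body": {
  "plan": [
    {"offset": [-2, -0.3, 0], "rot": [0, 0, 0], "gripper": 4.5},
    {"offset": [-4, -0.5, 0], "rot": [0, 0, 0], "gripper": 4.5},
    {"offset": [-6.4, -0.7, 0], "rot": [0, 0, 0], "gripper": 4.5},
    {"offset": [-6.4, -0.7, 1], "rot": [0, 0, 0], "gripper": 4.5},
    {"offset": [-6.4, -0.7, 2.5], "rot": [0, 0, 0], "gripper": 4.5},
    {"offset": [-6.4, -0.7, 4], "rot": [0, 0, 0], "gripper": 4.5},
    {"offset": [-6.4, -0.7, 4], "rot": [0, 0, 0], "gripper": 4.5},
    {"offset": [-6.4, -0.7, 4], "rot": [0, 0, 0], "gripper": 4.5}
  ]
}}

```text
time_s: 13.15
eef_pos: [639.3, -123.7, 141.3]
ee_rot: [-0.0, 0.649, 0.76, -0.0]
force: [-0.1, -0.4, -0.8]
grip_width: 0.528
grip_force: 0.0
```

```bash
python3 - <<'E'
from h import *
st=sense(); print(st["time_s"],st["eef_pos"],st["force"],st["grip_width"])
c=capture("wrist"); im=c["color"][:,:,::-1]; cv2.imwrite("pics/w6.png",im)
np.savez("w6.npz",eef_pos=st["eef_pos"],ee_rot=st["ee_rot"],**c)
E
```

```text
13.15 [ 639.33622369 -123.71520223  141.25726629] [-0.12701229 -0.361332   -0.77359484] 0.5282876260481316
```

View pics/w6.png

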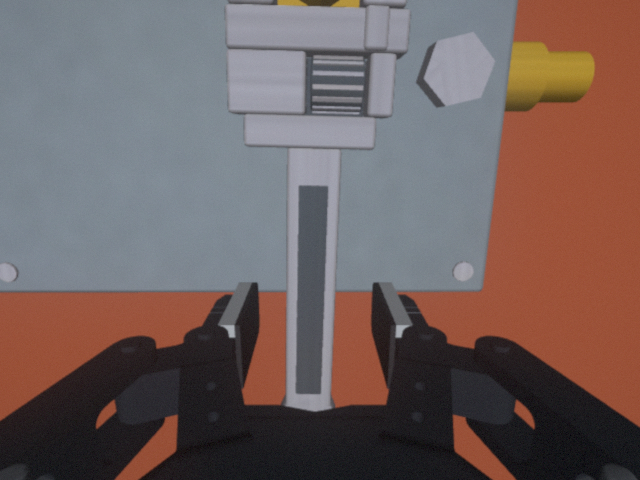

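>>> {"method": "step_arm", "body": {
  "plan": [
    {"offset": [0, 0, 1], "rot": [0, 0, 0], "gripper": 4.0},
    {"offset": [0, 0, 2], "rot": [0, 0, 0], "gripper": 3.5},
    {"offset": [0, 0, 2.6], "rot": [0, 0, 0], "gripper": 3.2},
    {"offset": [0, 0, 2.6], "rot": [0, 0, 0], "gripper": 3.2},
    {"offset": [0, 0, 2.6], "rot": [0, 0, 0], "gripper": 3.2},
    {"offset": [0, 0, 2.6], "rot": [0, 0, 0], "gripper": 3.2}
  ]
}}

```text
time_s: 13.8
eef_pos: [639.6, -124.4, 116.2]
ee_rot: [0.0, 0.65, 0.76, 0.0]
force: [-0.5, -0.4, -0.4]
grip_width: 0.376
grip_force: 0.0
```

>>> {"method": "step_arm", "body": {
  "plan": [
    {"offset": [0.03, -0.68, 0], "rot": [0, 0, 3], "gripper": 3.2},
    {"offset": [0.1, -1.36, 0], "rot": [0, 0, 6], "gripper": 3.2},
    {"offset": [0.1, -1.36, 0], "rot": [0, 0, 6], "gripper": 3.2}
  ]
}}

```text
time_s: 14.1
eef_pos: [625.7, -125.7, 116.3]
ee_rot: [0.0, 0.689, 0.725, 0.0]
force: [0.4, -0.4, 0.1]
grip_width: 0.374
grip_force: 0.0
```

>>> {"method": "step_arm", "body": {
  "plan": [
    {"offset": [0.03, -0.68, 0], "rot": [0, 0, 3], "gripper": 3.2},
    {"offset": [0.1, -1.36, 0], "rot": [0, 0, 6], "gripper": 3.2},
    {"offset": [0.21, -2.03, 0], "rot": [0, 0, 9], "gripper": 3.2}
  ]
}}

```text
time_s: 14.4
eef_pos: [606.0, -124.8, 116.4]
ee_rot: [0.001, 0.744, 0.669, 0.001]
force: [3.6, -1.7, -0.5]
grip_width: 0.373
grip_force: 1.6
```

>>> {"method": "step_arm", "body": {
  "plan": [
    {"offset": [0.03, -0.68, 0], "rot": [0, 0, 3], "gripper": 3.2},
    {"offset": [0.1, -1.36, 0], "rot": [0, 0, 6], "gripper": 3.2},
    {"offset": [0.21, -2.03, 0], "rot": [0, 0, 9], "gripper": 3.2},
    {"offset": [0.35, -2.7, 0], "rot": [0, 0, 12], "gripper": 3.2},
    {"offset": [0.52, -3.36, 0], "rot": [0, 0, 15], "gripper": 3.2}
  ]
}}

```text
time_s: 14.9
eef_pos: [573.1, -116.3, 116.4]
ee_rot: [0.001, 0.825, 0.566, 0.0]
force: [2.5, -3.2, -0.9]
grip_width: 0.374
grip_force: 1.6
```

>>> {"method": "step_arm", "body": {
  "plan": [
    {"offset": [0.03, -0.68, 0], "rot": [0, 0, 3], "gripper": 3.2},
    {"offset": [0.1, -1.36, 0], "rot": [0, 0, 6], "gripper": 3.2},
    {"offset": [0.21, -2.03, 0], "rot": [0, 0, 9], "gripper": 3.2},
    {"offset": [0.35, -2.7, 0], "rot": [0, 0, 12], "gripper": 3.2},
    {"offset": [0.52, -3.36, 0], "rot": [0, 0, 15], "gripper": 3.2},
    {"offset": [0.73, -4.0, 0], "rot": [0, 0, 18], "gripper": 3.2},
    {"offset": [0.97, -4.64, 0], "rot": [0, 0, 21], "gripper": 3.2},
    {"offset": [1.25, -5.26, 0], "rot": [0, 0, 24], "gripper": 3.2},
    {"offset": [1.25, -5.26, 0], "rot": [0, 0, 24], "gripper": 3.2},
    {"offset": [1.25, -5.26, 0], "rot": [0, 0, 24], "gripper": 3.2}
  ]
}}

```text
time_s: 15.9
eef_pos: [528.2, -85.2, 116.0]
ee_rot: [-0.0, 0.924, 0.383, 0.0]
force: [0.5, -0.1, -0.1]
grip_width: 0.372
grip_force: 0.0
```

```bash
python3 - <<'E'
from h import *
st=sense(); print(st["time_s"],st["eef_pos"],st["force"],st["ee_rot"])
a=capture("wrist"); c=capture("top")
np.savez("t7.npz",**c); np.savez("w7.npz",eef_pos=st["eef_pos"],ee_rot=st["ee_rot"],**a)
x=cv2.resize(c["color"][130:270,265:425,::-1],(400,350),interpolation=cv2.INTER_CUBIC)
y=cv2.resize(a["color"][0:350,120:520,::-1],(400,350))
cv2.imwrite("pics/w7.png",np.hstack([x,y]))
E
```

```text
15.9 [528.24335434 -85.21497361 115.99739764] [ 0.51290536 -0.12835171 -0.06110651] [-1.24743846e-05  9.23648118e-01  3.83241616e-01  1.33271095e-04]
```

View pics/w7.png

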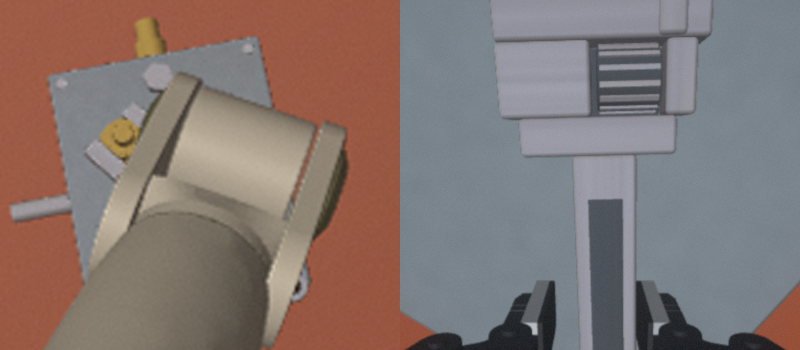

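```bash
cat > ang.py <<'E'
from h import *
def ang(c,rows,lo,hi,verbose=False):
    K,M=cam(c,c); P=[]
    for v in rows:
        r=c["color"][v,lo:hi].astype(int).sum(1)
        thr=(r.max()+r.min())/2; d=np.where(r<thr)[0]+lo
        P.append(atz(K,M,d.mean(),v,54)[:2]); 
        if v in(rows[0],rows[-1]): print(v,d.min(),d.max(),len(d))
    P=np.array(P); vx,vy,x0,y0=cv2.fitLine(P.astype(np.float32),cv2.DIST_HUBER,0,.01,.01).ravel()
    s=1 if vy>0 else -1; return np.degrees(np.arctan2(vy*s,vx*s)),(x0,y0)
E
python3 - <<'E'
from ang import *
a=ang(dict(np.load("w6.npz")),range(200,375,5),291,332); b=ang(dict(np.load("w7.npz")),range(215,345,5),303,350)
print(a,b,a[0]-b[0])
E
```

```text
200 299 327 29
370 296 331 27
215 309 342 34
340 313 343 31
(np.float32(97.59522), (np.float32(638.5528), np.float32(-128.73444))) (np.float32(46.35305), (np.float32(541.39404), np.float32(-78.9424))) 51.242172
```

>>> {"method": "step_arm", "body": {
  "plan": [
    {"offset": [0.01, -0.34, 0], "rot": [0, 0, 1.5], "gripper": 3.2},
    {"offset": [0.03, -0.68, 0], "rot": [0, 0, 3], "gripper": 3.2},
    {"offset": [0.06, -1.02, 0], "rot": [0, 0, 4.5], "gripper": 3.2},
    {"offset": [0.1, -1.36, 0], "rot": [0, 0, 6], "gripper": 3.2},
    {"offset": [0.15, -1.7, 0], "rot": [0, 0, 7.5], "gripper": 3.2},
    {"offset": [0.2, -1.98, 0], "rot": [0, 0, 8.8], "gripper": 3.2},
    {"offset": [0.2, -1.98, 0], "rot": [0, 0, 8.8], "gripper": 3.2},
    {"offset": [0.2, -1.98, 0], "rot": [0, 0, 8.8], "gripper": 3.2}
  ]
}}

```text
time_s: 16.8
eef_pos: [515.1, -69.5, 115.7]
ee_rot: [-0.0, 0.951, 0.31, -0.0]
force: [-0.0, 0.4, -0.7]
grip_width: 0.372
grip_force: 0.0
```

```bash
python3 - <<'E'
from ang import *
st=sense(); c=dict(capture("wrist")); c.update(eef_pos=st["eef_pos"],ee_rot=st["ee_rot"])
print(st["eef_pos"],st["force"]); b=ang(c,range(215,345,5),303,350); print(b,97.6-b[0])
E
```

```text
[515.1047637  -69.45153281 115.65316151] [-0.02923943  0.44714008 -0.6631382 ]
215 310 343 34
340 313 343 31
(np.float32(37.408146), (np.float32(533.0503), np.float32(-62.488335))) 60.191853
```

>>> {"method": "step_arm", "body": {
  "plan": [
    {"offset": [0, 0.2, 0], "rot": [0, 0, 0], "gripper": 3.2},
    {"offset": [0, 0.45, 0], "rot": [0, 0, 0], "gripper": 3.2},
    {"offset": [0, 0.45, -0.5], "rot": [0, 0, 0], "gripper": 3.2},
    {"offset": [0, 0.45, -2.52], "rot": [0, 0, 0], "gripper": 3.2},
    {"offset": [0, 0.45, -2.52], "rot": [0, 0, 0], "gripper": 4.5},
    {"offset": [0, 0.45, -2.52], "rot": [0, 0, 0], "gripper": 4.5},
    {"offset": [0, 0.45, -2.52], "rot": [0, 0, 0], "gripper": 4.5}
  ]
}}

```text
time_s: 17.55
eef_pos: [517.7, -73.3, 140.3]
ee_rot: [-0.0, 0.951, 0.31, -0.0]
force: [0.2, 0.4, -0.4]
grip_width: 0.53
grip_force: 0.0
```

```bash
python3 - <<'E'
from ang import *
st=sense(); c=dict(capture("wrist")); c.update(eef_pos=st["eef_pos"],ee_rot=st["ee_rot"])
print(st["time_s"],st["eef_pos"],st["force"]); 
r=c["color"][250,270:370].astype(int).sum(1); print(r[::3])
b=ang(c,range(200,375,5),283,325); print(b,97.6-b[0])
b=ang(c,range(200,375,5),278,320); print(b,97.6-b[0])
E
```

```text
17.55 [517.7476553  -73.29079592 140.33165705] [ 0.24679644  0.44087123 -0.41980661]
[394 408 401 397 403 404 388 461 469 481 384 257 256 256 249 247 251 249
 246 260 462 487 473 324 394 391 399 396 395 397 393 406 402 400]
200 299 324 26
370 283 324 31
(np.float32(36.999084), (np.float32(519.4753), np.float32(-71.611855))) 60.600914
200 299 319 21
370 278 319 31
(np.float32(36.89984), (np.float32(518.8218), np.float32(-70.718544))) 60.700157
```

>>> {"method": "step_arm", "body": {
  "plan": [
    {"offset": [0, 0, -4], "rot": [0, 0, 0], "gripper": 4.5},
    {"offset": [0, 0, -8], "rot": [0, 0, 0], "gripper": 4.5},
    {"offset": [0, 0, -12], "rot": [0, 0, 0], "gripper": 4.5},
    {"offset": [0, 0, -12], "rot": [0, 0, 0], "gripper": 4.5},
    {"offset": [0, 0, -12], "rot": [0, 0, 0], "gripper": 4.5}
  ]
}}

```text
time_s: 18.1
eef_pos: [518.0, -73.4, 260.8]
ee_rot: [0.0, 0.951, 0.31, 0.0]
force: [0.1, 0.2, -0.8]
grip_width: 0.525
grip_force: 0.0
```

```bash
python3 -c "
from rig import *
print(sense()['eef_pos']); print(finish_job())"
```

```text
[517.97451454 -73.36027136 260.78169641]
the job is handed in; nothing more can be done
None
```

I rolled the worm until it stalled with the jaw snug on the nut, then swung the handle about 60° clockwise (measured from the wrench, not the nut itself); the wrench is left on the nut, and the job was handed in at about 18 s.

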